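# Turn the filler's valve spool spout-up in its bench centres

## Robot

A 6-joint arm with a two-finger parallel gripper is mounted at the origin on the work surface. World frame = base frame: x ahead of the robot, y to its left, z up, the work surface at z = 0. Lengths are in m, angles in rad, forces in N, time in s.
With the tool pointing down it reaches from about 0.375 to 0.9 m from the base axis. Payload 3.1 kg.
Tool frame: the origin (TCP) lies between the finger pads; the fingertips stand 22 mm ahead of it and the grasp point (between the pads) lies 3 mm ahead of it; z points along the fingers, y is the direction in which the jaws open and shut (so a half turn about z gives the same grasp; the last joint's range is limited). The gripper opens to 87 mm and grips with 3 to 60 N. Pads are 19 mm wide; open, the fingers measure 117 mm over their backs; the gripper's body (75 mm by 190 mm) begins 51 mm behind the grasp point.
Start: joints at [-1.304, 0.527, 1.433, -0, 1.181, -0.178], TCP at [0.269, -0.564, 0.212] pointing down, gripper open.
Joint ranges: [-3.08, 3.08], [-0.75, 2.2], [0.22, 2.44], [-1.43, 4.57], [0, 2.65], [-2.85, 2.85]. Speed limits (rad/s): [2.79, 2.79, 3.14, 3.14, 3.14, 3.14].

## Interface

Orientations are given as a unit quaternion [x, y, z, w].
In Python, from rig import get_obs, camera, get_calibration, hand_in, search_frame gives the robot as it stands.
- The arm moves only by the shell command python3 -m jog 'ROWS' [FORCE]. ROWS is JSON, a list of rows, each an object with "grip": the closure in counts, from 0 (fully open) to 255 (shut); "travel": the shift along the world's x, y, z in cm, a list of three; "twist": the turn about the world's z in degrees. A call has 1 to 8 rows; each row shifts and turns the commanded pose from where the row before left it; what a row does not reach is not made up. A row lasts 1/10 s, in which the tool goes at most 50 mm and 8.59 degrees, less where a joint would pass 70% of its speed; a pose out of reach is approached as far as the arm can. A call is refused whole if a number of a shift passes 5 or a number of a turn 8.59, either way. A call with a gripper value outside its range is refused whole. The fingers move at their own pace and stop on an object; FORCE is the grip in N (left out, the last holds). Time passes only in rows, so rows that do not move let the fingers close. It gives the time, the measured TCP pose, the force and the opening at its end, in the units of the state.
- get_obs(): the state, without advancing time (a new reading comes with each control period).
- camera(name): name is "scene" or "top"; returns the picture (480x640x3 uint8, red, green, blue); there is no depth.
- get_calibration(name): a dict with "fx", "fy", "cx", "cy" (pixels), "R" (3x3) and "t" (3): a world point X has camera coordinates R X + t. Camera axes: x right, y down, z forward; pixel columns grow to the right and rows downward; lengths in m; the calibration is good to about 2 mm. A picture is of the moment at which its call begins. get_calibration takes no time and is no camera call.
- hand_in(): hands the job in, once; it reports no verdict.
Trained networks look in the newest picture that a camera, given by its name, has taken for a name from the list of things; names that differ only in an ending like _2 or _b are one class to them, and where a whole thing is asked for, a point or a joint stands for the part that bears it (a point fixed in the world has none). Each returns a list of dicts, best first, with "p" (0 to 1); they miss things now and then, are a little off and sometimes report something else, mostly with a low value. They report only what shows in the picture. A call takes as long as a camera call.
- search_frame(target, camera): "at" ([x, y, z] in m, in world coordinates, good to about 4 mm: the middle of the surface that is visible of it).
The state is a dict: "time": time; "q": joint angles; "joint_velocities": joint speeds; "joint_torque": joint torques, N m; "position": TCP position; "tool_rot": TCP orientation; "ft_force": force on the tool from outside, world axes, zero at the start; "moment": the same for the moment, N m; "grip_width": finger opening in m.
Only numpy, scipy, OpenCV 4.12 (cv2) and the standard library are available. Lean on these libraries where they do the work, as an engineer would, in place of code of your own. Each camera call takes 0.05 s, during which the arm holds its last target. There are 200 camera calls.

## Task

The filling valve's spool hangs between centres on the bench stand and is due for a look into its spout. Pull the sprung guard by its tab fully out to its stop and leave it there, then turn the spool by the pegs of its hand wheel until the spout faces straight up. Do not touch the polished barrel or its spout, and leave the jars, bottle, cup, weight and wrench round the stand where they are.

Things in the scene. Friction and masses are not known exactly. Their poses are not given: they have to be found in the camera images.
- stand: Heavy bench stand, fixed; place and yaw vary. Origin on the bench, right below the peg wheel's centre; x across the shaft, y along it to the head post, z up. Base plate 160 x 330 x 16 mm (y -225 to 105). The spool hangs between two cone centres, shaft along y, 100 mm above the bench: barrel at y -150 to -45 (33 mm radius), peg wheel at y 0.
- head (a point): Middle of the head post's top, 168 mm above the bench, at stand y 65 mm. The post is 50 mm wide (x) and 40 mm deep (stand y 45 to 85). Two 8 mm guide rods at stand x -45 and 45, 163 mm above the bench, run out from it to y 180. Stand axes.
- tail (a point): Middle of the tail post's top, 126 mm above the bench, at stand y -186 mm. The post is 50 mm wide (x) and 26 mm deep. Stand axes.
- spindle (a joint): Spool angle (rad). Turns endlessly both ways; light friction (0.07 N m) keeps it where it is left. 0 and any multiple of 2 pi: spout straight up. At q the spout points along (sin q, 0, cos q) in the stand's frame: a positive turn carries the top towards the stand's +x. Starts between 0.7 and 5.58.
- hub (a point): Centre of the peg wheel, on the shaft, 100 mm above the bench; turns with the spool, stand axes at angle 0. Hub 42 mm diameter, 22 mm wide, with four radial pegs of 10 mm diameter, 90 degrees apart, all at stand y 0; one points the same way as the spout. Each peg ends in a black 15 mm ball centred 58 mm from the shaft axis.
- spout (a point): Centre of the spout's mouth, 50 mm from the shaft axis, at stand y -105 mm; z points out of the mouth; turns with the spool. The spout is a round flanged tube with a dark bore, 31 mm over the flange, 20 mm proud of the barrel. The barrel's two plugs are square, 16 mm, and only 8 mm proud.
- guard (a joint): How far the sprung guard is pulled out along the stand's +y (m). 0: home, covering the peg wheel; 0.075: at its stop, wheel uncovered. Starts at 0 to 0.012. Pulling takes about 5.5 N at first, 9.5 N at the stop; a friction catch holds it wherever it is left.
- tab (a point): Centre of the guard's upright steel tab, 189 mm above the bench, moving with the guard; at stand y 70 mm when home. Tab 60 mm wide (x), 8 mm thick (y), 31 mm above the guard plate. Plate clear, 150 mm wide (x), top 174 mm above the bench, from 102 mm on the tab's -y side to 22 mm on its +y side; skirts at x -74 and 74 hang to 138 mm above the bench.
- tall_bottle: Bystander: white plastic bottle, 62 mm diameter, 190 mm tall. Origin at the middle of its underside.
- big_jar: Bystander: amber glass jar with metal lid, 72 mm diameter, 110 mm tall. Origin at the middle of its underside.
- small_jar: Bystander: amber glass jar with metal lid, 54 mm diameter, 70 mm tall. Origin at the middle of its underside.
- low_jar: Bystander: clear glass jar with metal lid, 60 mm diameter, 60 mm tall; stands under the place where the guard comes out. Origin at the middle of its underside.
- cup: Bystander: open stainless cup, 72 mm across the rim, 85 mm tall. Origin at the middle of its underside.
- weight: Bystander: brass knobbed scale weight, 44 mm diameter, 56 mm tall. Origin at the middle of its underside.
- wrench: Bystander: steel wrench about 170 mm long, 7 mm thick, lying flat beside the stand. Origin at the underside, near the middle.

How it is judged:
On the way, in this order (a step that is already met when the one before it is completed fails the run):
1. the guard is pulled out to its stop (value of joint guard above 0.07 m), for 0.2 s.
2. with the guard out, the spool is turned until its spout faces up, and rests there (angle between spout's own z axis and vertical below 0.1 rad and value of joint guard above 0.069 m and velocity of joint spindle between -0.05 and 0.05 rad/s), for 0.3 s.
At the end, for the whole second after the job is handed in: The spout points straight up within 0.1 rad (about 6 degrees), the spool is at rest, and the guard is still out, at least 69 of its 75 mm (all of step 2); the robot touches nothing.
It fails at once if the robot touches the barrel or its spout (more than 1 N) (contact force between any of spindle_c0, spindle_c1, spindle_c2, spindle_c3, spindle_c4, spindle_c5, spindle_c6 and the fingers above 1 N or contact force between any of spindle_c0, spindle_c1, spindle_c2, spindle_c3, spindle_c4, spindle_c5, spindle_c6 and the arm above 1 N).
It fails at once if a bystander is shifted more than 25 mm (distance of any of tall_bottle, big_jar, small_jar, low_jar, cup, weight, wrench from where it was at the start of the episode above 0.025 m).
It also fails if it takes over 58 s, if anything falls off the work surface, if the arm or the gripper's body presses on something with over 40 N, if the wrist force passes 120 N, or if a joint passes its speed limit or range.

## Working session

There is one attempt and no reset: what is moved stays moved. The work goes in short steps, Python scripts to look and compute and a shell command to move; the robot and the scene stay as the last step left them, time stands still between calls to the robot, and variables do not carry over. Pictures are saved under pics/ and viewed, about 8 in all and at most 12, crops included, and the job is handed in when it is done.

```bash
ls; mkdir -p pics; python3 - <<'E'
from rig import *
import cv2,numpy as np
for c in("scene","top"):
    im=camera(c); cv2.imwrite(f"pics/{c}0.png",im[:,:,::-1])
    k=get_calibration(c); print(c,k["fx"],"campos",np.round(-np.array(k["R"]).T@np.array(k["t"]),3))
    for t in("stand","head","tail","hub","spout","tab","guard","spindle","tall_bottle","big_jar","small_jar","low_jar","cup","weight","wrench"):
        try:
            r=search_frame(t,c); print(t,[(np.round(d["at"],3).tolist(),round(d["p"],2)) for d in r[:2]])
        except Exception as e: print(t,e)
print(get_obs())
E
```

```text
pics
scene 615.0312532311572 campos [ 1.243 -0.276  0.821]
stand [([0.562, -0.013, 0.175], 0.67), ([0.612, -0.081, 0.1], 0.6)]
head [([0.615, -0.081, 0.1], 0.91)]
tail [([0.62, -0.082, 0.102], 0.66)]
hub [([0.623, -0.128, 0.115], 0.65)]
spout [([0.626, -0.128, 0.117], 0.57)]
tab [([0.561, -0.016, 0.178], 0.57)]
guard [([0.56, -0.013, 0.177], 0.67)]
spindle [([0.618, -0.125, 0.12], 0.89)]
tall_bottle [([0.744, -0.282, 0.113], 0.66)]
big_jar [([0.477, -0.111, 0.078], 0.94), ([0.617, -0.124, 0.119], 0.24)]
small_jar [([0.686, 0.024, 0.057], 0.65)]
low_jar [([0.489, 0.092, 0.01], 0.56)]
cup [([0.611, 0.144, 0.059], 0.92), ([0.615, -0.083, 0.098], 0.65)]
weight [([0.668, -0.327, 0.035], 0.72)]
wrench [([0.735, -0.108, 0.008], 0.63), ([0.475, -0.115, 0.079], 0.16)]
top 455.1259930241284 campos [ 0.523 -0.053  0.851]
stand [([0.582, -0.081, 0.14], 0.91)]
head [([0.581, -0.077, 0.136], 0.72)]
tail [([0.582, -0.076, 0.136], 0.66)]
hub [([0.612, -0.139, 0.124], 0.67), ([0.605, 0.157, 0.043], 0.42)]
spout [([0.612, -0.144, 0.12], 0.93), ([0.724, -0.098, 0.01], 0.58)]
tab [([0.545, -0.018, 0.172
[... 445 characters left out ...]
.102, 0.007], 0.84)]
{'time': 1.6, 'q': array([-1.30452002e+00,  5.27524968e-01,  1.43267597e+00,  2.43566599e-05,
        1.18136078e+00, -1.78490566e-01]), 'joint_velocities': array([-0.00156666,  0.00035269,  0.00230176,  0.00023565, -0.00196928,
        0.00038323]), 'joint_torque': array([-8.17898963e-04, -4.40010953e+01, -1.76981539e+01,  6.32501626e-02,
        5.04842028e-02, -1.62489107e-05]), 'position': array([ 0.2689438 , -0.56417863,  0.21244071]), 'tool_rot': array([9.75375560e-01, 2.20550483e-01, 1.19345131e-05, 1.49613928e-05]), 'ft_force': array([0.4826286 , 0.36123889, 0.98798028]), 'moment': array([ 0.02846324, -0.07133339, -0.03061691]), 'grip_width': 0.08733464854259582}
```

View pics/scene0.png

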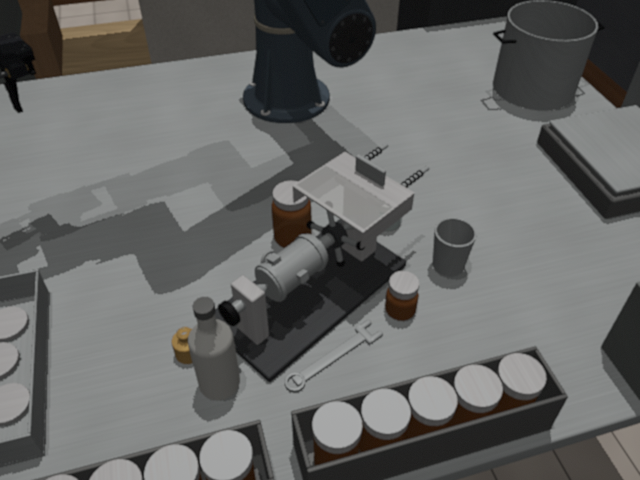

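View pics/top0.png

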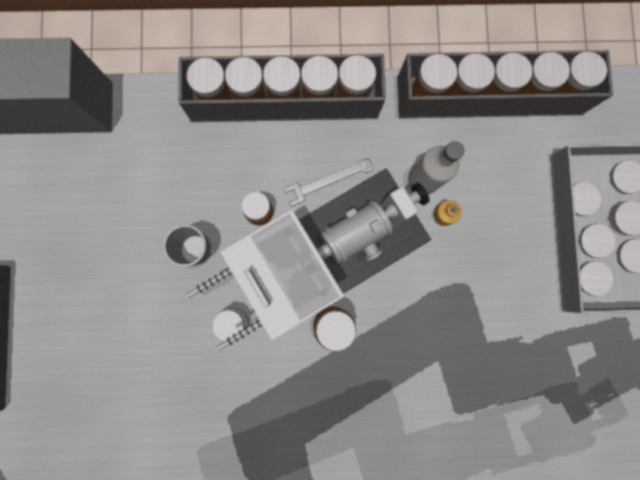

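The scene view shows the guard plate at about (355,190), the tab at (371,170) and the barrel at (295,265). The top view shows the tab at (258,285), the spout at (372,250) pointing towards the robot side, and the tail post at (404,202). I'll zoom both to pick out pixel features.

```bash
python3 - <<'E'
import cv2,numpy as np
a=cv2.imread("pics/top0.png")[170:360,180:450]; b=cv2.imread("pics/scene0.png")[135:385,215:440]
cv2.imwrite("pics/topc.png",cv2.resize(cv2.convertScaleAbs(a,alpha=1.3),None,fx=2.96,fy=2.96,interpolation=cv2.INTER_CUBIC))
cv2.imwrite("pics/scenec.png",cv2.resize(cv2.convertScaleAbs(b,alpha=1.5),None,fx=2.4,fy=2.4,interpolation=cv2.INTER_CUBIC))
E
```

```text
(no output)
```

View pics/topc.png

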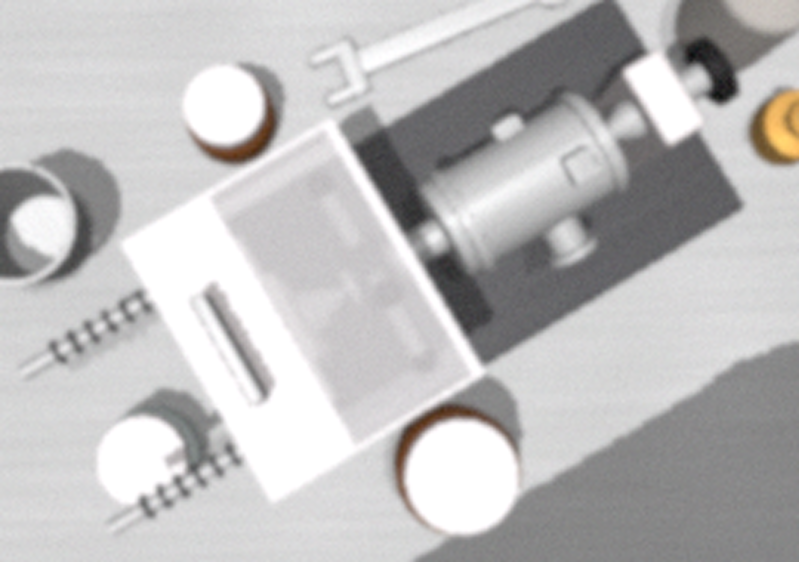

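View pics/scenec.png

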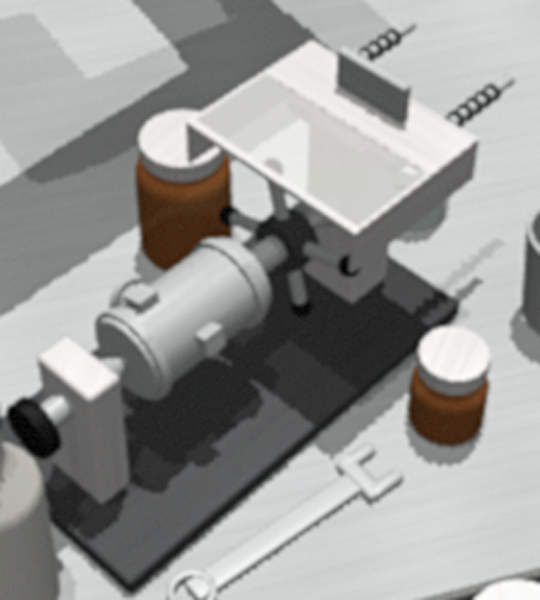

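Features picked from the crops: plate corners, tail post top, base corners, tab top, spout and balls. Next I'll fit stand pose, guard and spool angle over both views.

```bash
cat > fit.py <<'E'
from rig import *
import numpy as np
from scipy.optimize import least_squares
T=lambda x,y:("top",180+x/2.96,170+y/2.96); S=lambda x,y:("scene",215+x/2.4,135+y/2.4)
K={c:get_calibration(c) for c in("top","scene")}
def proj(c,X):
    k=K[c]; p=np.array(k["R"])@X+np.array(k["t"]); return np.array([k["fx"]*p[0]/p[2]+k["cx"],k["fy"]*p[1]/p[2]+k["cy"]])
# feature: pixel, kind, local xyz
F=[]
for (m,x,y) in [(T(125,243),75,22),(T(333,123),75,-102),(T(273,500),-75,22),(T(483,372),-75,-102),
    (S(315,40),-75,22),(S(476,143),75,22),(S(190,125),-75,-102),(S(360,235),75,-102)]: F.append((m,"g",(x,y,174)))
F+=[(T(195,298),"g",(30,0,204.5)),(T(265,402),"g",(-30,0,204.5)),(S(339,50),"g",(-30,0,204.5)),(S(410,88),"g",(30,0,204.5))]
F+=[(m,"f",(x,y,126)) for m,x,y in [(T(625,72),25,-173),(T(655,50),25,-199),(T(702,125),-25,-199),(T(672,145),-25,-173),(S(40,352),-25,-199),(S(65,338),-25,-173),(S(120,372),25,-173),(S(93,392),25,-199)]]
F+=[(T(742,205),"f",(-80,-225,16)),(S(132,588),"f",(80,-225,16)),(S(458,303),"f",(80,105,16))]
F+=[(T(572,250),"s",(0,-105,50)),(S(348,264),"s",(58,0,0)),(S(303,308),"s",(0,0,-58)),(S(230,215),"s",(-58,0,0)),(S(273,165),"s",(0,0,58))]
def world(kind,l,p):
    x0,y0,yaw,g,q,dz,*_=p; l=np.array(l)/1000.
    if kind=="g": l=l+[0,.070+g,dz]
    if kind=="s":
        a,b=PEG(l,q); l=np.array([a,l[1],b+.1])
    c,s=np.cos(yaw),np.sin(yaw); return np.array([x0+c*l[0]-s*l[1],y0+s*l[0]+c*l[1],l[2]])
def PEG(l,q): return l[0]*np.cos(q)+l[2]*np.sin(q), -l[0]*np.sin(q)+l[2]*np.cos(q)
if __name__=="__main__":
    for q0 in (3.9,4.6,5.4):
        def res(p): return np.concatenate([proj(c,world(k,l,p))-[u,v] for (c,u,v),k,l in F])
        # balls labelled for q near 0 offset: relabel by quarter turns
        G=F[:]
        def perm(p):
            r=[]
            for (c,u,v),k,l in F:
                m=np.array([u,v])
                if k=="s" and l[1]==0:
                    d=[proj(c,world(k,(58*np.sin(a),0,58*np.cos(a)),p))-m for a in np.arange(4)*np.pi/2]; r.append(min(d,key=np.linalg.norm))
                else: r.append(proj(c,world(k,l,p))-m)
            return np.concatenate(r)
        s=least_squares(perm,[.58,-.08,.5,0.005,q0,0],loss="soft_l1"); print(np.round(s.x,4),s.cost)
    np.save("pose.npy",s.x); print(np.round(perm(s.x).reshape(-1,2),1).tolist())
E
python3 fit.py
```

```text
[ 5.6620e-01 -5.4000e-02  5.1860e-01  1.0100e-02  4.4322e+00 -2.4000e-03] 29.785737932350028
[ 5.6620e-01 -5.4000e-02  5.1860e-01  1.0100e-02  4.4322e+00 -2.4000e-03] 29.78573793235006
[ 5.6600e-01 -5.4000e-02  5.1720e-01  1.0000e-02  5.9827e+00 -2.5000e-03] 53.46595757811628
[[-1.8, 0.2], [-0.8, -1.3], [-0.7, 0.7], [0.3, 0.1], [-1.8, 1.2], [0.2, -0.9], [-2.0, -0.4], [-3.0, 0.2], [-0.2, -1.0], [-2.4, 0.3], [-0.1, 0.1], [-1.3, 0.8], [-2.8, -0.4], [0.6, -1.0], [1.1, -0.3], [-2.3, 1.1], [-2.1, 0.5], [1.0, -3.2], [0.6, 0.8], [-1.7, 2.6], [0.5, 0.7], [-1.1, -2.6], [1.4, -1.3], [-5.8, -19.8], [0.2, -0.9], [0.1, -1.1], [0.0, 0.6], [-1.3, 0.8]]
```

The fit is consistent: origin (0.566, -0.054), yaw 29.7°, guard 10 mm out, q ≈ 4.43. The guard height fits within 2.4 mm. The spool therefore needs about +106°. I'll keep the jaws along stand x throughout, push the tab with closed fingers, then work the pegs.

```bash
python3 -m jog '[{"grip":255,"travel":[0,0,3.5],"twist":0},{"grip":255,"travel":[0,0,3.5],"twist":8},{"grip":255,"travel":[1.9,4,0],"twist":8},{"grip":255,"travel":[1.9,4,0],"twist":8},{"grip":255,"travel":[1.9,4,0],"twist":8},{"grip":255,"travel":[1.9,4,0],"twist":8},{"grip":255,"travel":[1.9,4,0],"twist":8},{"grip":255,"travel":[1.9,4,0],"twist":8}]' 20 && python3 -m jog '[{"grip":255,"travel":[1.9,4,0],"twist":8},{"grip":255,"travel":[1.9,4,0],"twist":8},{"grip":255,"travel":[1.9,4,0],"twist":8},{"grip":255,"travel":[1.9,4,0],"twist":8},{"grip":255,"travel":[1.9,4,0],"twist":6.2},{"grip":255,"travel":[1.9,4,0],"twist":0},{"grip":255,"travel":[1.9,4,0],"twist":0},{"grip":255,"travel":[0,0,0],"twist":0}]'
```

```text
time: 2.4
position: [0.3835, -0.3225, 0.2827]
tool_rot: [0.756, 0.655, 0.0, 0.0]
ft_force: [1.0, -0.0, 0.2]
grip_width: 0.031
time: 3.2
position: [0.5175, -0.0396, 0.2826]
tool_rot: [0.5, 0.866, 0.001, 0.0]
ft_force: [-0.2, -1.7, -0.8]
grip_width: 0.0006
```

```bash
python3 -m jog '[{"grip":255,"travel":[2.4,2.9,0],"twist":0},{"grip":255,"travel":[0,0,-2.5],"twist":0},{"grip":255,"travel":[0,0,-2.5],"twist":0},{"grip":255,"travel":[0,0,-1.5],"twist":0},{"grip":255,"travel":[0,0,0],"twist":0}]'; python3 - <<'E'
from rig import *
import cv2
im=camera("scene"); cv2.imwrite("pics/s1.png",cv2.resize(im[100:400,200:500,::-1],None,fx=2,fy=2))
E
```

```text
time: 3.7
position: [0.538, -0.0153, 0.2153]
tool_rot: [0.503, 0.865, -0.001, -0.003]
ft_force: [-0.3, -0.8, 0.7]
grip_width: 0.0004
```

View pics/s1.png

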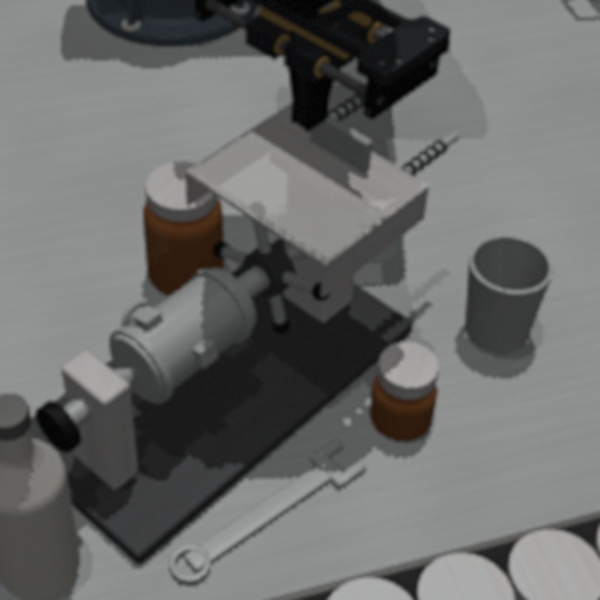

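Closed fingers hang over the plate just behind the tab (about (310,120) in the crop), so I'll lower and push.

```bash
python3 -m jog '[{"grip":255,"travel":[0.3,0.3,-1.2],"twist":0},{"grip":255,"travel":[-0.5,0.87,0],"twist":0},{"grip":255,"travel":[-0.5,0.87,0],"twist":0},{"grip":255,"travel":[-0.5,0.87,0],"twist":0},{"grip":255,"travel":[0,0,0],"twist":0}]'; python3 -m jog '[{"grip":255,"travel":[-0.5,0.87,0],"twist":0},{"grip":255,"travel":[-0.5,0.87,0],"twist":0},{"grip":255,"travel":[-0.5,0.87,0],"twist":0},{"grip":255,"travel":[0,0,0],"twist":0}]'
```

```text
time: 4.25
position: [0.5267, 0.0156, 0.2059]
tool_rot: [0.502, 0.865, 0.0, -0.0]
ft_force: [0.1, 0.3, 0.7]
grip_width: 0.0004
time: 4.65
position: [0.5117, 0.0414, 0.2054]
tool_rot: [0.502, 0.865, -0.0, -0.001]
ft_force: [1.3, -0.4, 0.3]
grip_width: 0.0007
```

No force where contact was expected, so I'll look.

```bash
python3 - <<'E'
from rig import *
import cv2,numpy as np
im=camera("scene"); t=camera("top")
a=cv2.resize(im[90:290,270:470,::-1],(400,400)); b=cv2.resize(t[200:400,160:360,::-1],(400,400))
cv2.imwrite("pics/s2.png",cv2.convertScaleAbs(np.hstack([a,b]),alpha=1.6))
print([d["at"] for d in search_frame("tab","scene")][:1],get_obs()["ft_force"])
E
```

```text
[[0.5612, -0.0172, 0.1783]] [ 0.59162066  0.02734749 -0.59018987]
```

View pics/s2.png

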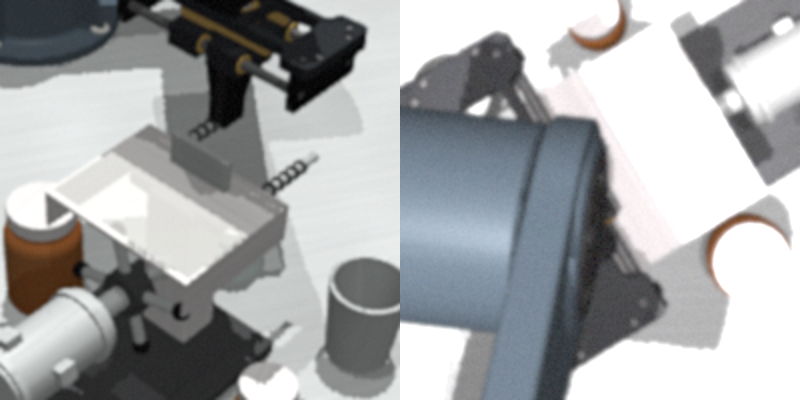

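```bash
python3 - <<'E'
from fit import *
p=np.load("pose.npy"); p=np.array([.5662,-.054,.5186,.0101,4.4322,-.0024])
np.save("pose.npy",p)
P=get_obs()["position"]
print("tip now",proj("scene",P+[0,0,-.022]),P,"tip s1",proj("scene",np.array([.538,-.0153,.193])))
for X in [(-30,0,205),(30,0,205),(0,0,174),(0,-4,174)]: w=world("g",X,p); print(X,w,proj("scene",w),proj("top",w))
E
```

```text
tip now [380.83215484 165.43473336] [0.51318442 0.04005113 0.20554452] tip s1 [353.85201344 176.26839751]
(-30, 0, 205) [0.50044184 0.00069803 0.2026    ] [356.18938522 155.64146722] [267.12828661 306.05657528]
(30, 0, 205) [0.55255268 0.03043791 0.2026    ] [384.55145733 172.23599965] [245.62991626 269.62875836]
(0, 0, 174) [0.52649726 0.01556797 0.1716    ] [369.03132287 178.659039  ] [258.55811265 287.82700954]
(0, -4, 174) [0.52847992 0.01209391 0.1716    ] [367.4229373  179.79070831] [260.88361803 286.42892324]
```

The fingertips appear about 15 px (about 25 mm) higher than the TCP+22 mm model while shut, and they passed over the tab, which hasn't moved. I'll open them to see whether the tips drop, since this may be a swinging-finger gripper.

```bash
python3 -m jog '[{"grip":0,"travel":[0,0,2],"twist":0},{"grip":0,"travel":[0,0,0],"twist":0},{"grip":0,"travel":[0,0,0],"twist":0},{"grip":0,"travel":[0,0,0],"twist":0},{"grip":0,"travel":[0,0,0],"twist":0},{"grip":0,"travel":[0,0,0],"twist":0}]'; python3 - <<'E'
from fit import *
import cv2
im=camera("scene")
a=cv2.convertScaleAbs(cv2.resize(im[60:260,270:530,::-1],None,fx=3,fy=3),alpha=1.5)
o=get_obs();P=o["position"]
for dz,c in((-.022,(0,0,255)),(0,(0,255,0)),(.048,(255,0,0))):
    for s in(-1,0,1):
        u=proj("scene",P+[.868*.0437*s,.496*.0437*s,dz]); cv2.circle(a,tuple(int(v) for v in (u-[270,60])*3),4,c,-1)
cv2.imwrite("pics/s3.png",a)
E
```

```text
time: 5.4
position: [0.5126, 0.04, 0.2249]
tool_rot: [0.502, 0.865, -0.0, -0.001]
ft_force: [-0.8, 0.0, -0.4]
grip_width: 0.0403
```

View pics/s3.png

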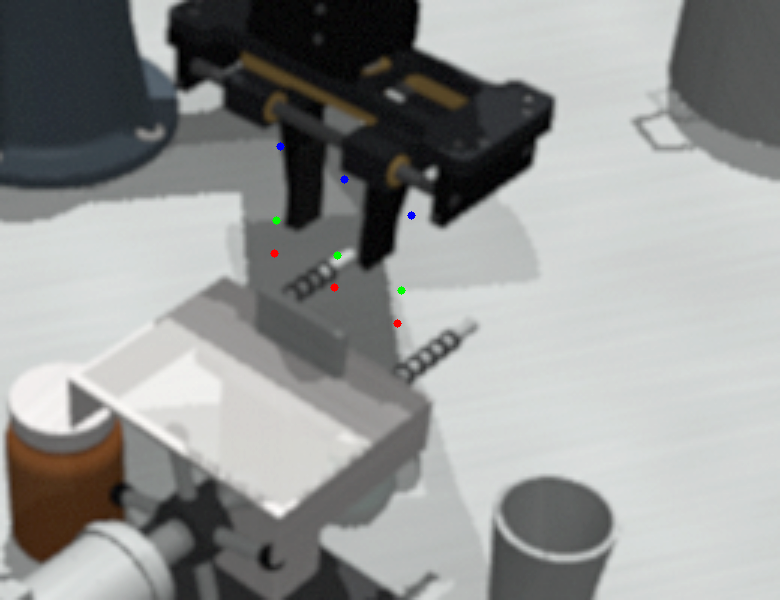

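```bash
python3 - <<'E'
from fit import *
import cv2
im=camera("top")
a=cv2.convertScaleAbs(cv2.resize(im[170:370,150:410,::-1],None,fx=3,fy=3),alpha=1.3)
o=get_obs();P=o["position"]; print(o["grip_width"],P)
for dz,h,c in((-.022,.0437,(0,0,255)),(.048,.095,(255,0,0)),(.078,.095,(0,255,0))):
    for s in(-1,0,1):
        u=proj("top",P+[.868*h*s,.496*h*s,dz]); cv2.circle(a,tuple(int(v) for v in (u-[150,170])*3),4,c,-1)
cv2.imwrite("pics/t3.png",a)
E
```

```text
0.04850673015277843 [0.51278039 0.04003773 0.22509429]
```

View pics/t3.png

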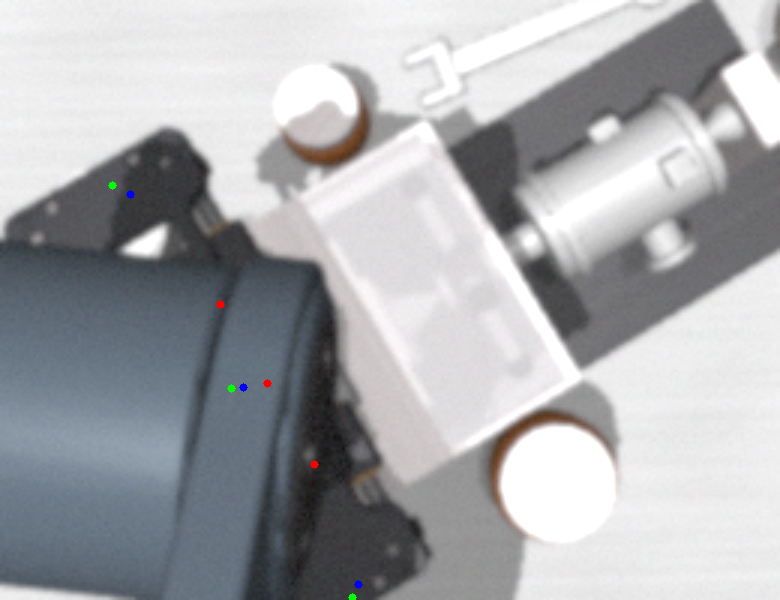

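Horizontal agrees in the top view (the gripper ends match), so only the height is off: the tips sit roughly 25–28 mm higher than stated. I'll go back behind the tab and lower step by step, watching the force.

```bash
python3 -m jog '[{"grip":255,"travel":[1.1,-1.9,0.5],"twist":0},{"grip":255,"travel":[1.1,-1.9,0],"twist":0},{"grip":255,"travel":[1.1,-1.9,0],"twist":0},{"grip":255,"travel":[0,0,-1.5],"twist":0},{"grip":255,"travel":[0,0,-1],"twist":0},{"grip":255,"travel":[0,0,0],"twist":0},{"grip":255,"travel":[0,0,0],"twist":0},{"grip":255,"travel":[0,0,0],"twist":0}]'; for i in 1 2 3; do python3 -m jog '[{"grip":255,"travel":[0,0,-0.6],"twist":0},{"grip":255,"travel":[0,0,0],"twist":0}]'; done
```

```text
time: 6.3
position: [0.5461, -0.0166, 0.2059]
tool_rot: [0.502, 0.865, 0.0, 0.0]
ft_force: [1.5, -0.3, 0.8]
grip_width: 0.0033
time: 6.5
position: [0.5455, -0.0167, 0.1991]
tool_rot: [0.502, 0.865, -0.0, -0.0]
ft_force: [-0.3, 0.5, 0.7]
grip_width: 0.0006
time: 6.7
position: [0.5454, -0.0168, 0.1927]
tool_rot: [0.502, 0.865, -0.0, -0.001]
ft_force: [0.6, 0.0, 0.6]
grip_width: 0.0008
time: 6.9
position: [0.5454, -0.0168, 0.1866]
tool_rot: [0.502, 0.865, -0.0, -0.001]
ft_force: [-0.9, 0.3, -0.2]
grip_width: 0.0004
```

No contact at TCP z 0.187, which confirms the offset. A little more down, then push gently.

```bash
python3 -m jog '[{"grip":255,"travel":[0,0,-0.4],"twist":0},{"grip":255,"travel":[-0.5,0.87,0],"twist":0},{"grip":255,"travel":[-0.5,0.87,0],"twist":0},{"grip":255,"travel":[0,0,0],"twist":0}]'; python3 -m jog '[{"grip":255,"travel":[-0.5,0.87,0],"twist":0},{"grip":255,"travel":[-0.5,0.87,0],"twist":0},{"grip":255,"travel":[0,0,0],"twist":0}]'
```

```text
time: 7.3
position: [0.5344, 0.002, 0.1834]
tool_rot: [0.502, 0.865, -0.0, -0.001]
ft_force: [-0.3, -0.7, 0.1]
grip_width: 0.0008
time: 7.6
position: [0.5267, 0.0172, 0.1837]
tool_rot: [0.502, 0.865, -0.001, 0.002]
ft_force: [1.8, -3.6, -3.5]
grip_width: 0.0007
```

Contact: about 4 N against the push. Continue.

```bash
python3 -m jog '[{"grip":255,"travel":[-0.5,0.87,0],"twist":0},{"grip":255,"travel":[-0.5,0.87,0],"twist":0},{"grip":255,"travel":[-0.5,0.87,0],"twist":0},{"grip":255,"travel":[-0.3,0.52,0],"twist":0},{"grip":255,"travel":[0,0,0],"twist":0}]'; for i in 1 2; do python3 -m jog '[{"grip":255,"travel":[-0.2,0.35,0],"twist":0},{"grip":255,"travel":[0,0,0],"twist":0}]'; done; python3 - <<'E'
from rig import *
import cv2,numpy as np
im=camera("scene")
cv2.imwrite("pics/s4.png",cv2.convertScaleAbs(cv2.resize(im[60:360,250:500,::-1],None,fx=2,fy=2),alpha=1.5))
E
```

```text
time: 8.1
position: [0.5093, 0.0478, 0.1838]
tool_rot: [0.502, 0.865, -0.001, 0.003]
ft_force: [3.3, -6.7, -3.5]
grip_width: 0.0004
time: 8.3
position: [0.5077, 0.0507, 0.1838]
tool_rot: [0.502, 0.865, -0.001, 0.003]
ft_force: [2.7, -7.3, -3.9]
grip_width: 0.0001
time: 8.5
position: [0.5058, 0.054, 0.1838]
tool_rot: [0.502, 0.865, -0.001, 0.003]
ft_force: [2.6, -8.5, -3.6]
grip_width: 0.0004
```

View pics/s4.png

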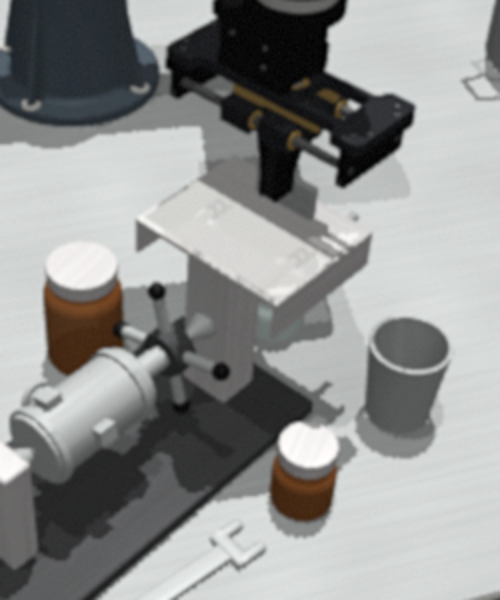

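The wheel is uncovered and the guard is nearly out. Push on until the force jumps.

```bash
for i in 1 2; do python3 -m jog '[{"grip":255,"travel":[-0.2,0.35,0],"twist":0},{"grip":255,"travel":[0,0,0],"twist":0}]'; done
```

```text
time: 8.75
position: [0.5038, 0.0575, 0.1837]
tool_rot: [0.502, 0.865, -0.001, 0.003]
ft_force: [3.0, -7.0, -4.1]
grip_width: 0.0003
time: 8.95
position: [0.5031, 0.0588, 0.1839]
tool_rot: [0.501, 0.865, -0.002, 0.005]
ft_force: [4.7, -14.5, -5.2]
grip_width: 0.0006
```

Force jump to 15 N: that is the stop. Hold, back off, rise, and measure the wheel.

```bash
python3 -m jog '[{"grip":255,"travel":[-0.05,0.1,0],"twist":0},{"grip":255,"travel":[0,0,0],"twist":0},{"grip":255,"travel":[0,0,0],"twist":0},{"grip":255,"travel":[0.5,-0.87,0],"twist":0},{"grip":255,"travel":[0.5,-0.87,0],"twist":0},{"grip":255,"travel":[0,0,3],"twist":0},{"grip":255,"travel":[0,0,1.5],"twist":0},{"grip":255,"travel":[0,0,0],"twist":0}]'; python3 - <<'E'
from fit import *
p=np.load("pose.npy")
B=[np.array([250+x/2,60+y/2]) for x,y in((157,291),(222,371),(181,405),(119,328))]
def r(a):
    pp=p.copy(); pp[4]=a[0]; o=[]
    for i,b in enumerate(B): 
        d=[proj("scene",world("s",(58*np.sin(t),0,58*np.cos(t)),pp))+a[1:]-b for t in np.arange(4)*np.pi/2]
        o.append(min(d,key=np.linalg.norm))
    return np.concatenate(o)
s=least_squares(r,[4.43,0,0]); print(s.x,s.cost)
# tip height at s4: seen tip px and xy
P=np.array([.5058,.054,0]); 
for z in(.162,.17,.18,.19,.2): print(z,proj("scene",P+[0,0,z])*2-[500,120])
# top view: guard + spool check
for n in("spout","hub","tab"): 
    camera("scene"); print(n,[(np.round(d["at"],3),round(d["p"],2)) for d in search_frame(n,"scene")][:1])
E
```

```text
time: 9.75
position: [0.5111, 0.0468, 0.2306]
tool_rot: [0.502, 0.865, 0.001, 0.002]
ft_force: [1.1, -0.1, -0.0]
grip_width: 0.0003
[ 4.45661518 -0.11094104  0.26803983] 0.8380449998527367
0.162 [272.39622306 222.69141157]
0.17 [273.14091692 215.2875523 ]
0.18 [274.08327637 205.91847167]
0.19 [275.03865177 196.41998447]
0.2 [276.00731467 186.78939099]
spout [(array([ 0.622, -0.127,  0.118]), 0.76)]
hub [(array([ 0.619, -0.127,  0.118]), 0.89)]
tab [(array([0.528, 0.037, 0.181]), 0.79)]
```

The ball fit is excellent: q = 4.457, so I need +104.6°. The real tip height is about TCP + 5 mm. Plan: push the peg at -15° from its -x side to about +50°, then push the spout's own peg to the top. First go to local (-47, 0) mm and lower.

```bash
python3 -m jog '[{"grip":255,"travel":[0.4,-3.1,0],"twist":0},{"grip":255,"travel":[0.4,-3.1,0],"twist":0},{"grip":255,"travel":[0.4,-3.1,0],"twist":0},{"grip":255,"travel":[0.2,-3.1,0],"twist":0},{"grip":255,"travel":[0,0,0],"twist":0},{"grip":255,"travel":[0,0,-2],"twist":0},{"grip":255,"travel":[0,0,-2],"twist":0},{"grip":255,"travel":[0,0,0],"twist":0}]'; python3 -m jog '[{"grip":255,"travel":[0,0,-2],"twist":0},{"grip":255,"travel":[0,0,-2],"twist":0},{"grip":255,"travel":[0,0,0],"twist":0}]'; python3 - <<'E'
from rig import *
import cv2,numpy as np
im=camera("scene")
cv2.imwrite("pics/s5.png",cv2.convertScaleAbs(cv2.resize(im[80:330,230:480,::-1],None,fx=2.4,fy=2.4),alpha=1.5))
E
```

```text
time: 10.85
position: [0.5209, -0.0757, 0.1857]
tool_rot: [0.502, 0.865, -0.0, -0.004]
ft_force: [-0.7, -0.2, 0.4]
grip_width: 0.0005
time: 11.15
position: [0.5217, -0.076, 0.1469]
tool_rot: [0.502, 0.865, -0.0, -0.003]
ft_force: [-0.9, 0.1, 0.0]
grip_width: 0.001
```

View pics/s5.png

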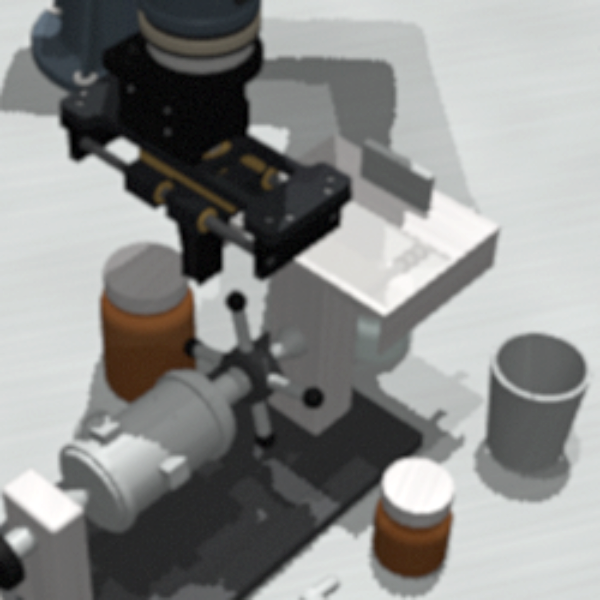

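Guard is out at its stop, fingers (tip at (203,285)) are left of the top ball (236,300).

```bash
python3 - <<'E'
from fit import *
p=np.load("pose.npy");P=get_obs()["position"]
for z in(.14,.15,.155,.16,.17): print(z,[ (proj("scene",np.array([P[0]+dx*.868-dy*.496,P[1]+dx*.496+dy*.868,z]))-[230,80])*2.4 for dx,dy in((0,0),(.015,-.01))])
d=P[:2]-p[:2]; print("local",d@[.868,.496],d@[-.496,.868])
E
```

```text
0.14 [array([202.27003747, 292.33187589]), array([207.68673134, 309.92071726])]
0.15 [array([202.20979838, 281.45333159]), array([207.66404986, 299.02945992])]
0.155 [array([202.17936211, 275.9568631 ]), array([207.65258836, 293.52584365])]
0.16 [array([202.14871173, 270.42172723]), array([207.6410452 , 287.98301817])]
0.17 [array([202.0867595 , 259.23380963]), array([207.61771041, 276.77805149])]
local -0.04887517289820606 0.0020926055964568912
```

Tip is about TCP + 10 mm. Lower 2.2 cm to a tip height of about 0.135, then push +x (stand) from local x -49 to about +12 (right face +27, peg at about 45°).

```bash
python3 -m jog '[{"grip":255,"travel":[0,0,-1.1],"twist":0},{"grip":255,"travel":[0,0,-1.1],"twist":0},{"grip":255,"travel":[0.87,0.3,0],"twist":0},{"grip":255,"travel":[0.87,0.5,0],"twist":0},{"grip":255,"travel":[0.87,0.5,0],"twist":0},{"grip":255,"travel":[0,0,0],"twist":0}]';  python3 -m jog '[{"grip":255,"travel":[0.87,0.5,0],"twist":0},{"grip":255,"travel":[0.87,0.5,0],"twist":0},{"grip":255,"travel":[0.87,0.5,0],"twist":0},{"grip":255,"travel":[0.4,0.23,0],"twist":0},{"grip":255,"travel":[0,0,0],"twist":0}]'; cat > ball.py <<'E'
from fit import *
import cv2,sys
p=np.load("pose.npy"); g=cv2.GaussianBlur(cv2.cvtColor(camera("scene"),cv2.COLOR_RGB2GRAY),(0,0),1).astype(np.float32)
def sc(q):   # dark ball, brighter peg inside it, visible balls: mean darkness at each of 4 balls
    pp=p.copy(); pp[4]=q; v=[]
    for t in np.arange(4)*np.pi/2:
        u=proj("scene",world("s",(58*np.sin(t),0,58*np.cos(t)),pp)); w=proj("scene",world("s",(38*np.sin(t),0,38*np.cos(t)),pp))
        s=lambda a:g[int(round(a[1])),int(round(a[0]))]
        v.append(s(w)-s(u))
    return v
qs=np.arange(0,np.pi/2,.02); S=np.array([sc(q) for q in qs]); m=S.sum(1)
for i in np.argsort(-m)[:4]: print("q mod 90deg:",round(np.degrees(qs[i]),1),S[i].round())
P=get_obs()["position"];d=P[:2]-p[:2]; print("local",d@[.868,.496],d@[-.496,.868],P)
E
python3 ball.py
```

```text
time: 11.8
position: [0.5516, -0.0637, 0.1269]
tool_rot: [0.502, 0.865, 0.001, 0.001]
ft_force: [-0.2, 0.2, 0.2]
grip_width: 0.0004
time: 12.3
position: [0.5808, -0.0463, 0.1264]
tool_rot: [0.502, 0.865, 0.001, 0.001]
ft_force: [-0.1, 0.1, 0.0]
grip_width: 0.0004
q mod 90deg: 39.0 [ 50.  64. -15.  70.]
q mod 90deg: 41.3 [ 52.  66. -17.  68.]
q mod 90deg: 40.1 [ 51.  67. -19.  70.]
q mod 90deg: 36.7 [ 46.  64. -13.  67.]
local 0.016324870946788656 -0.0007172650770645912 [ 0.58073389 -0.04652126  0.12651514]
```

The first push worked: pegs at 40° mod 90, as expected. Push a little more, then lift and get behind the next peg (the spout's).

```bash
python3 -m jog '[{"grip":255,"travel":[0.5,0.29,0],"twist":0},{"grip":255,"travel":[0.3,0.17,0],"twist":0},{"grip":255,"travel":[0,0,0],"twist":0}]'; python3 ball.py; python3 -m jog '[{"grip":255,"travel":[-0.3,-0.17,0],"twist":0},{"grip":255,"travel":[0,0,3],"twist":0},{"grip":255,"travel":[0,0,2.5],"twist":0},{"grip":255,"travel":[-2.7,-1.5,0],"twist":0},{"grip":255,"travel":[-2.7,-1.5,0],"twist":0},{"grip":255,"travel":[-2.5,-1.4,0],"twist":0},{"grip":255,"travel":[0,0,0],"twist":0}]'; python3 ball.py
```

```text
time: 12.65
position: [0.5882, -0.0422, 0.1266]
tool_rot: [0.502, 0.865, 0.0, 0.0]
ft_force: [-0.9, 0.9, -0.3]
grip_width: 0.0006
q mod 90deg: 6.9 [87. -1. -1. 85.]
q mod 90deg: 49.3 [ 50.  61. -12.  70.]
q mod 90deg: 48.1 [ 50.  61. -15.  70.]
q mod 90deg: 47.0 [ 49.  60. -15.  65.]
local 0.02488711373372048 -0.0006419346659549229 [ 0.5881327  -0.04220659  0.12655867]
time: 13.4
position: [0.5024, -0.0887, 0.1815]
tool_rot: [0.503, 0.864, -0.0, -0.001]
ft_force: [0.2, 0.0, 0.3]
grip_width: 0.0003
q mod 90deg: 44.7 [43. 76.  7. 73.]
q mod 90deg: 43.5 [42. 80.  2. 73.]
q mod 90deg: 45.8 [43. 76.  0. 73.]
q mod 90deg: 42.4 [45. 79.  1. 67.]
local -0.07062027682749696 0.0004799370102825133 [ 0.50462907 -0.08863047  0.18178564]
```

```bash
python3 -m jog '[{"grip":255,"travel":[0,0,-2.7],"twist":0},{"grip":255,"travel":[0,0,-2.7],"twist":0},{"grip":255,"travel":[0.87,0.5,0],"twist":0},{"grip":255,"travel":[0.87,0.5,0],"twist":0},{"grip":255,"travel":[0.87,0.5,0],"twist":0},{"grip":255,"travel":[0.87,0.5,0],"twist":0},{"grip":255,"travel":[0.3,0.17,0],"twist":0},{"grip":255,"travel":[0,0,0],"twist":0}]'; python3 ball.py; python3 - <<'E'
from rig import *
import cv2,numpy as np
im=camera("scene")
cv2.imwrite("pics/s6.png",cv2.convertScaleAbs(cv2.resize(im[150:300,250:450,::-1],None,fx=4,fy=4,interpolation=cv2.INTER_CUBIC),alpha=1.6))
E
```

```text
time: 14.25
position: [0.5457, -0.066, 0.1284]
tool_rot: [0.502, 0.865, 0.001, 0.002]
ft_force: [0.2, -0.4, -0.3]
grip_width: 0.0006
q mod 90deg: 81.4 [106.  45.  32.  56.]
q mod 90deg: 77.9 [101.  42.  31.  62.]
q mod 90deg: 79.1 [102.  49.  27.  57.]
q mod 90deg: 80.2 [106.  45.  27.  56.]
local -0.024372423377561982 8.76507934442161e-05 [ 0.54498938 -0.06601937  0.12806436]
```

View pics/s6.png

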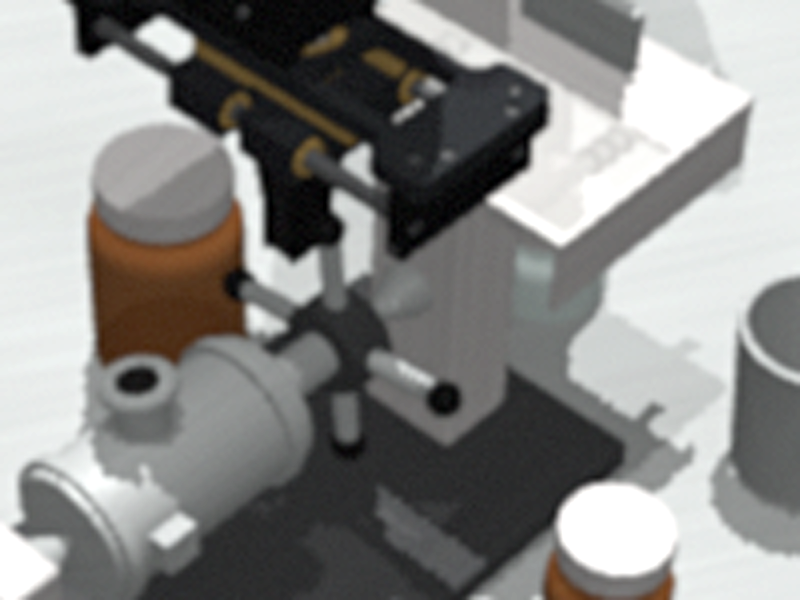

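The spout is nearly up, at (138,385) in the crop. Balls are at (238,283), (443,398) and (348,443), so I can fit the exact angle.

```bash
cat > q.py <<'E'
from fit import *
p=np.load("pose.npy")
B=[(-90,238,283),(90,443,398),(180,348,443)]
def r(a):
    pp=p.copy(); pp[4]=a[0]
    return np.concatenate([proj("scene",world("s",(58*np.sin(np.radians(t)),0,58*np.cos(np.radians(t))),pp))+a[1:]-[250+x/4,150+y/4] for t,x,y in B])
s=least_squares(r,[0,0,0]); print(np.degrees(s.x[0]),s.x[1:],s.fun.round(2))
E
python3 q.py
```

```text
-7.266292467369415 [-0.24884565  0.39782323] [ 0.17  0.21 -0.03 -0.01 -0.15 -0.19]
```

At -7.3°, so push about 7.2 mm more, then retreat and check.

```bash
python3 -m jog '[{"grip":255,"travel":[0.4,0.23,0],"twist":0},{"grip":255,"travel":[0.22,0.13,0],"twist":0},{"grip":255,"travel":[0,0,0],"twist":0},{"grip":255,"travel":[-0.87,-0.5,0],"twist":0},{"grip":255,"travel":[-1.7,-1,0],"twist":0},{"grip":255,"travel":[0,0,4],"twist":0},{"grip":255,"travel":[0,0,4],"twist":0},{"grip":255,"travel":[0,0,0],"twist":0}]'; python3 ball.py; python3 - <<'E'
from rig import *
import cv2,numpy as np
im=camera("scene")
cv2.imwrite("pics/s7.png",cv2.convertScaleAbs(cv2.resize(im[150:300,250:450,::-1],None,fx=4,fy=4,interpolation=cv2.INTER_CUBIC),alpha=1.6))
E
```

```text
time: 15.15
position: [0.527, -0.0794, 0.2123]
tool_rot: [0.503, 0.864, 0.001, 0.006]
ft_force: [0.3, 0.1, -0.4]
grip_width: 0.0006
q mod 90deg: 1.1 [49. 96. 16. 50.]
q mod 90deg: 88.2 [91. 26. 41. 50.]
q mod 90deg: 85.9 [93. 33. 31. 48.]
q mod 90deg: 0.0 [51. 91. 11. 50.]
local -0.04769498548469847 -0.0012814782365705407 [ 0.52541353 -0.07878291  0.21001902]
```

View pics/s7.png

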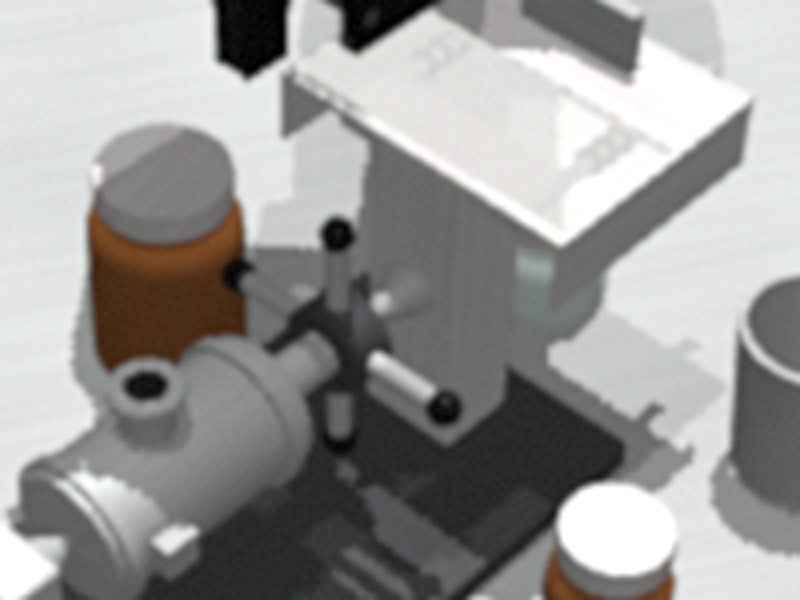

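The picture shows the spout and top ball upright. Balls are at (338,233), (238,273), (444,408) and (340,440), and the guard is still out. Fit and hand in if it comes out within a couple of degrees; the guard is checked from the plate corners (283,70), (565,245) and (752,97).

```bash
sed -i 's/^B=.*/B=[(0,338,233),(-90,238,273),(90,444,408),(180,340,440)]/' q.py; cat >> q.py <<'E'
C=[((-75,-102,174),283,70),((75,-102,174),565,245),((75,22,174),752,97)]
def rg(a):
    pp=p.copy(); pp[3]=a[0]; return np.concatenate([proj("scene",world("g",l,pp))-[250+x/4,150+y/4] for l,x,y in C])
s=least_squares(rg,[.07]); print("guard",s.x,s.fun.round(1))
E
python3 q.py
```

```text
-2.13082776315277 [0.01428467 0.51840342] [-0.16  0.25  0.23  0.51  0.03 -0.04 -0.1  -0.72]
guard [0.07691914] [ 0.4  0.5 -0.5 -0.1  0.6  0.2]
```

```bash
python3 -m jog '[{"grip":255,"travel":[0,0,2],"twist":0},{"grip":255,"travel":[0,0,0],"twist":0},{"grip":255,"travel":[0,0,0],"twist":0},{"grip":255,"travel":[0,0,0],"twist":0}]'; python3 ball.py | tail -1; python3 -c "from rig import *; print(hand_in())"
```

```text
time: 15.65
position: [0.523, -0.0775, 0.2259]
tool_rot: [0.502, 0.865, -0.0, -0.001]
ft_force: [-0.2, 0.8, -0.3]
grip_width: 0.0007
local -0.04907606657359166 0.0010182096551864515 [ 0.52307279 -0.07747107  0.226028  ]
the job is handed in; nothing more can be done
None
```

The guard is pulled out to its stop and the spout faces up. I handed the job in at about 15.7 s of the 58 s; `hand_in()` gives no verdict.

I pushed the guard's tab with closed fingers until the force jumped to about 15 N at the stop. I then turned the spool about +102° with two pushes on the wheel's pegs, a final nudge, and drew clear.

**Last checks:**
- **Spout:** about 2° short of vertical by the four-ball fit (limit about 5.7°).
- **Guard:** 77 mm by its plate corners, which is the 75 mm stop within measuring error.
- **Robot:** tool force near zero, fingers about 7 cm above the wheel.
- **Bystanders:** the big jar, small jar and cup look unmoved in the last picture, and part of the low jar shows through the guard. The bottle, weight and wrench were outside it and not rechecked. I felt no unexpected contact.

**Disagreements:**
- **Fingertip height:** the tips stood about 30 mm higher than the given "22 mm ahead of the TCP". The first push passed over the tab without touching it. I corrected the height from the pictures and the force readings.
- **Angle check:** my rough darkness-based check gave spool angles from about -4° to +1° after the final nudge. I trusted the ball fit instead.

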